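Show a slide carrier to the label reader

TASK

Take the one slide carrier with the small corner notch out of the slide rack, find its frosted label end by that notch, turn the label face up and push the label end into the label reader's slot until it is fully home against the spring stop inside. Finish while still gripping the carrier by its other end and holding it in there, level and label up; leave the two plain plates in the rack and the marker pen and the dish on the bench alone.

Things in the scene. Friction and masses are not known exactly. Their poses are not given: they have to be found in the camera images.
- carrier: grey slide carrier, a flat plate 76 x 26 x 5 mm, 14 to 28 g, with a glass window in both faces and a white frosted label field on ONE face at one end. Origin: its middle. x: along the length to the label end; y: straight out of the label face (faces at +-2.5 mm); z: across the width to the notched edge (edges at +-13 mm). It starts standing on its long edge in a rack slot, notch uppermost (z up)
- notch (a point): centre of the carrier's square corner notch, 8 mm along the length and 7 mm across the width, in the corner of the label end. Seen with the notch at the top left (carrier on edge), the label faces you; with it at the top right, the label faces away. Axes as the carrier's
- label_end (a point): middle of the carrier's label end face, 38 mm from its origin along its x; the label field covers the 21 mm next to it; axes as the carrier's. The plain end is the other one, 76 mm away
- blank_a: plain grey filler plate 76 x 26 x 5 mm, no notch, window or label, only a small black dot near each end; standing on edge in the rack; origin in its middle, x along its length, y through its thickness, z up
- blank_b: a second plain filler plate, the same as blank_a
- rack: white slide rack, fixed to the bench, turned any way: base 88 mm (x) x 96 mm (y), 5 mm thick, nine slots 7 mm wide along x at 10 mm pitch in y. Origin under its middle on the bench, z up. The plates stand on the base (lower edge 5 mm, middle 18 mm, upper edge 31 mm above the bench) in the slots at y = -40, 0 and +40 mm; which plate is where varies
- rack_top (a point): 24 mm above the rack's origin, the height of its end walls at x = +-42 mm; their teeth reach in to x = +-30 mm and are 20 mm high, and a thin bow in the middle of each wall rises to 32 mm. From x = -30 to +30 mm the plates stand free above the base. Axes as the rack's
- reader: white label reader, fixed to the bench, 110 mm deep (x), 84 mm wide (y), 82 mm high at the back, sloping down to 62 mm above the slot; origin on the bench under its middle, x from its front into it, z up. In its front face (-x side) is a black-framed level slot. The bench between it and the rack, from x = 0.42 to 0.58 and y = -0.05 to 0.09, is always free to lay things on
- slot_mouth (a point): centre of the slot's mouth at the front of its frame, 61 mm in front of the reader's origin, 48 mm up; axes as the reader's, push along +x. Mouth 36 x 16 mm, narrowing over 6 mm to a slot 28.5 x 8 mm. A key in its right-hand (-y) side, 26 mm deep, lets only the notched corner pass: label end first, label up, it goes home 32 mm deep (44 mm stay outside), else it stops at 26 mm
- reader_stop (a joint): spring stop inside the slot, m: 0 free, 0.008 fully pressed. Its face is 24 mm deep when free and 32 mm deep when fully pressed; the push grows from 1.4 N to 4.2 N, then it is rigid
- marker: marker pen 13 x 140 x 13 mm lying loose on the bench beside the reader, long axis its y; a bystander
- dish: closed flat round dish, 87 mm across, 16 mm high, lying loose on the bench at the right; a bystander
There are look-alikes about, which are no part of the job. What is shaped like the carrier but red is not meant.

How it is judged:
By the outcome, as a careful person would: the job done as asked, in the order asked, and still so for the second after the job is handed in, while the arm keeps its last pose, push and grip.
It also fails if it takes over 67 s, if anything falls off the work surface, if the arm or the gripper's body presses on something with over 40 N, if the wrist force passes 120 N, or if a joint passes its speed limit or range.

ROBOT

A 7-joint arm with a two-finger parallel gripper is mounted at the origin on a cart in front of the work surface, level with it; the furniture and walls round the work are solid. World frame = base frame: x ahead of the robot, y to its left, z up, the work surface at z = 0. Lengths are in m, angles in degrees, forces in N, time in s.
With the tool pointing down it reaches from about 0.425 to 0.875 m from the base axis. Payload 4.7 kg.
Tool frame: the origin (TCP) lies on the centre line of the jaws, within the pads' length; the fingertips stand ahead of it and the grasp point (between the pads) lies 2 mm behind it (env.tip_reach is the x of the fingertips in the tool frame, in m); x points along the fingers, z is the direction in which the jaws open and shut, and the axes are right-handed (so a half turn about x gives the same grasp; the last joint's range is limited). The gripper opens to 87 mm and grips with 3 to 60 N. Pads are 19 mm wide; open, the fingers measure 117 mm over their backs; the gripper's body (75 mm by 190 mm) begins 51 mm behind the grasp point.
Start: joints at [69.448, 18.392, -4.016, 83.108, 1.295, 78.541, -3.26], TCP at [0.237, -0.605, 0.24] pointing down, gripper open.
Joint ranges: [-163.93, 163.93], [-17.29, 119.83], [-79.2, 71.16], [3.27, 140.29], [-89.18, 269.18], [5.43, 117.66], [-154.24, 154.24]. Speed limits (degrees/s): [147.25, 147.25, 180, 180, 180, 180, 180].

INTERFACE

Orientations are given as [roll, pitch, yaw] about the fixed x, y, z axes, in that order (R = Rz(yaw) Ry(pitch) Rx(roll)).
In Python, from cell import telemetry, optics, env, models gives the robot as it stands.
- The arm moves only by the shell command python3 -m pendant 'ROWS' [FORCE]. ROWS is JSON, a list of rows, each a list of 3 entries, a list of its own where there are three numbers: the finger opening in mm, from 0 to 87, then the shift along the tool's x, y, z in mm, then the turn, a rotation vector about the tool's x, y, z in rad. A call has 1 to 10 rows; each row is the pose to reach, as a shift and turn from the pose commanded when the call began, along the tool's axes at that moment; what a row does not reach only later rows make up. A row lasts 1/12 s, in which the tool goes at most 41.7 mm and 7.16 degrees, less where a joint would pass 70% of its speed; a pose out of reach is approached as far as the arm can. A call with a gripper value outside its range is refused whole. The fingers move at their own pace and stop on an object; FORCE is the grip in N (left out, the last holds). Time passes only in rows, so rows that repeat a pose let the fingers close. It gives the time, the measured TCP pose, the force and the opening at its end, in the units of the state.
- telemetry.get_obs(): the state, without advancing time (a new reading comes with each control period).
- optics.read_camera(name): name is "scene" or "top" or "wrist"; returns a dict with "image" (480x640x3 uint8, blue, green, red), "range_z" (480x640 float32, m along the optical axis (not along the pixel's ray), 0 where there is no reading), "fx", "fy", "cx", "cy" (pixels), "k1" (the pictures are not rectified: a ray, as slopes to the right and down, at radius r is drawn at 1 + k1 r^2 times it, then the intrinsics apply), "cam_to_world" (4x4, takes a point from camera to world coordinates). Camera axes: x right, y up, looking along -z (the intrinsics and any distortion apply to the point x, -y, -z); pixel columns grow to the right and rows downward; lengths in m; the calibration is good to about 2 mm. A picture is of the moment at which its call begins.
- env.sign_off(): hands the job in, once; it reports no verdict.
Trained networks look in the newest picture that a camera, given by its name, has taken for a name from the list of things; names that differ only in an ending like _2 or _b are one class to them, and where a whole thing is asked for, a point or a joint stands for the part that bears it (a point fixed in the world has none). Each returns a list of dicts, best first, with "confidence" (0 to 1); they miss things now and then, are a little off and sometimes report something else, mostly with a low value. They report only what shows in the picture. A call takes as long as a camera call. They do not tell look-alikes from the thing itself.
- models.masks_of(camera, label): "pixels" (480x640 bool, what is visible of it) and "extent" ([left, top, right, bottom] as shares, 0 to 1, of the picture: columns of its width, rows of its height, round what is visible of it).
- models.landmark_of(camera, label): "centre" ([row, column] as shares, 0 to 1, of the picture: columns of its width, rows of its height: a listed point, or the origin of a listed thing).
The state is a dict: "time_s": time; "qpos": joint angles; "joint_velocities": joint speeds; "effort": joint torques, N m; "tool_pos": TCP position; "tool_rot": TCP orientation; "force": force on the tool from outside, world axes, zero at the start; "wrist_torque": the same for the moment, N m; "grip_width": finger opening in m.
Only numpy, scipy, OpenCV 4.12 (cv2) and the standard library are available. Lean on these libraries where they do the work, as an engineer would, in place of code of your own. Each camera call takes 0.05 s, during which the arm holds its last target.

## Working session

There is one attempt and no reset: what is moved stays moved. The work goes in short steps, Python scripts to look and compute and a shell command to move; the robot and the scene stay as the last step left them, time stands still between calls to the robot, and variables do not carry over. Pictures are saved under pics/ and viewed, and the job is handed in when it is done.

```bash
ls; mkdir -p pics
cat > h.py <<'E'
import numpy as np, cv2
from scipy.spatial.transform import Rotation as R
from cell import telemetry, optics, env, models
def cam(n): return optics.read_camera(n)
def undist(c,col,row):
    x=(np.asarray(col,float)-c['cx'])/c['fx']; y=(np.asarray(row,float)-c['cy'])/c['fy']
    rd=np.hypot(x,y); r=rd.copy() if hasattr(rd,'copy') else rd
    for _ in range(20): r=rd/(1+c['k1']*r*r)
    s=1/(1+c['k1']*r*r); return x*s,y*s
def p3(c,col,row,d=None):
    x,y=undist(c,col,row)
    if d is None: d=c['range_z'][np.int_(np.round(row)),np.int_(np.round(col))]
    P=np.stack([x*d,-y*d,-d*np.ones_like(x),np.ones_like(x)],-1)
    return (P@np.asarray(c['cam_to_world']).T)[...,:3]
def atz(c,col,row,z):
    a=p3(c,col,row,1.0); o=np.asarray(c['cam_to_world'])[:3,3]; v=a-o
    return o+v*((z-o[2])/v[...,2])[...,None] if np.ndim(v)>1 else o+v*((z-o[2])/v[2])
def proj(c,P):
    q=np.linalg.inv(np.asarray(c['cam_to_world']))@np.r_[P,1]; x=q[0]/-q[2];y=-q[1]/-q[2]
    k=1+c['k1']*(x*x+y*y); return c['fx']*x*k+c['cx'],c['fy']*y*k+c['cy']
def tool():
    o=telemetry.get_obs(); return np.array(o['tool_pos']),R.from_euler('xyz',o['tool_rot'],degrees=True),o
def cloud(c):
    rr,cc=np.mgrid[0:480,0:640]; return p3(c,cc.astype(float),rr.astype(float),c['range_z'])
def goal(pos,Rm,opening=None):
    p,r,o=tool(); print('shift mm',np.round(r.inv().apply(np.array(pos)-p)*1000,1),'rotvec',np.round((r.inv()*Rm).as_rotvec(),4))
E
python3 - <<'E'
from h import *
print(telemetry.get_obs(), env.tip_reach)
for n in ('scene','top','wrist'):
    c=cam(n); cv2.imwrite(f'pics/{n}0.png',c['image']); print(n,c['fx'],c['k1'],np.round(c['cam_to_world'],3).tolist())
    for l in ('carrier','notch','label_end','blank_a','rack','rack_top','reader','slot_mouth','marker','dish'):
        for d in models.landmark_of(n,l)[:4]: 
            r,k=d['centre'][0]*480,d['centre'][1]*640; print(l,round(d['confidence'],2),round(k),round(r),np.round(p3(c,k,r),3))
E
```

```text
pics
{'time_s': 0.0, 'qpos': array([69.44898914, 18.43919347, -4.01411462, 83.17623959,  1.29598463,
       78.54317432, -3.26170001]), 'joint_velocities': array([ 0.01501563, -0.01938094, -0.02739313, -0.01899945,  0.14720028,
        0.04391955, -0.03291554]), 'effort': array([-2.42066799e-04, -4.91288888e+01, -4.04183641e-01, -3.12529814e+01,
       -6.39472157e-02,  4.35701001e-02,  1.78564374e-04]), 'tool_pos': array([ 0.23646955, -0.60487336,  0.23844809]), 'tool_rot': array([-176.27265349,   89.88645077,  115.0852886 ]), 'force': array([-0.33525806,  0.11311258,  0.63181817]), 'wrist_torque': array([-0.00594928, -0.03629544, -0.00305951]), 'grip_width': 0.08739736406861033} 0.017
scene 516.479553792241 -0.11564908168453496 [[-0.791, 0.402, -0.461, -0.052], [-0.612, -0.533, 0.584, 0.738], [-0.011, 0.744, 0.668, 0.905], [0.0, 0.0, 0.0, 1.0]]
carrier 0.78 255 288 [0.591 0.183 0.014]
carrier 0.61 229 326 [0.557 0.303 0.014]
notch 0.69 243 292 [0.599 0.214 0.022]
notch 0.6 242 326 [0.532 0.285 0.018]
label_end 0.78 245 327 [0.536 0.277 0.001]
label_end 0.51 242 297 [0.598 0.219 0.0
[... 773 characters left out ...]
el_end 0.68 208 215 [0.601 0.205 0.022]
label_end 0.66 171 249 [0.529 0.279 0.018]
blank_a 0.68 223 238 [0.554 0.171 0.034]
blank_a 0.54 219 259 [0.512 0.179 0.031]
rack 0.74 221 241 [0.549 0.179 0.008]
rack 0.58 223 241 [0.55  0.176 0.003]
rack_top 0.69 223 236 [0.559 0.176 0.003]
slot_mouth 0.66 391 221 [ 0.594 -0.166  0.06 ]
slot_mouth 0.57 327 194 [ 0.65  -0.038  0.016]
marker 0.87 327 194 [ 0.651 -0.037  0.016]
marker 0.23 388 198 [ 0.637 -0.155  0.08 ]
dish 0.76 472 292 [ 0.454 -0.339  0.017]
dish 0.58 219 259 [0.51  0.178 0.031]
wrist 415.1365439469202 0.02928683383074464 [[0.364, 0.896, 0.252, 0.306], [-0.931, 0.35, 0.101, -0.579], [0.002, -0.272, 0.962, 0.385], [0.0, 0.0, 0.0, 1.0]]
```

Run:
```python
import cv2,numpy as np
s=cv2.imread('pics/scene0.png');t=cv2.imread('pics/top0.png')
a=cv2.resize(s[170:390,180:480],(800,587),interpolation=cv2.INTER_CUBIC);cv2.imwrite('pics/sc1.png',a)
a=cv2.resize(t[150:330,130:520],(800,369),interpolation=cv2.INTER_CUBIC);cv2.imwrite('pics/tp1.png',a)
```

```text
(no output)
```

View pics/scene0.png

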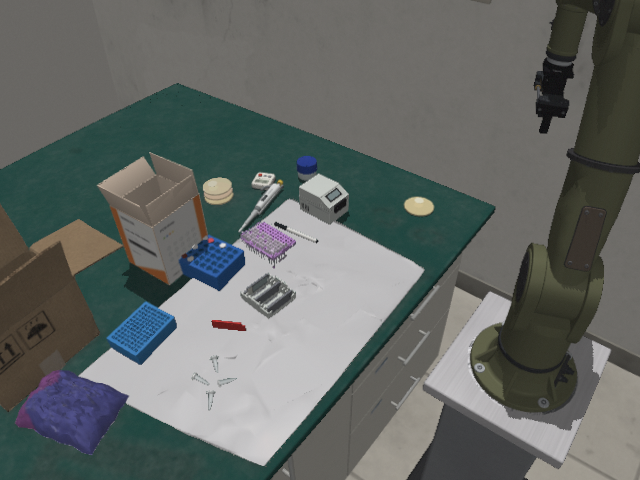

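```bash
sleep 0.1
```

```text
(no output)
```

View pics/top0.png

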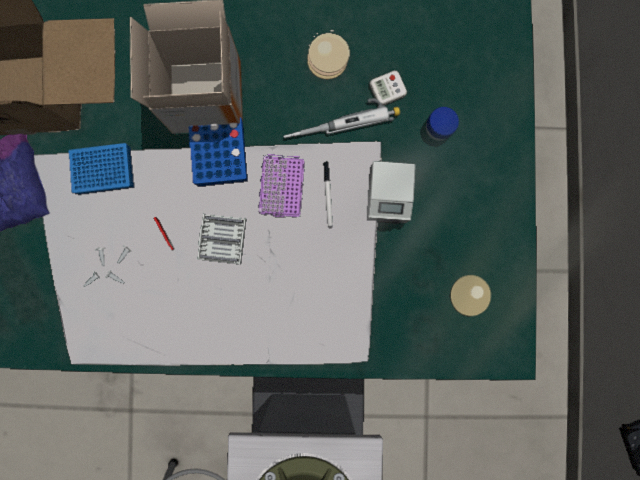

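View pics/sc1.png

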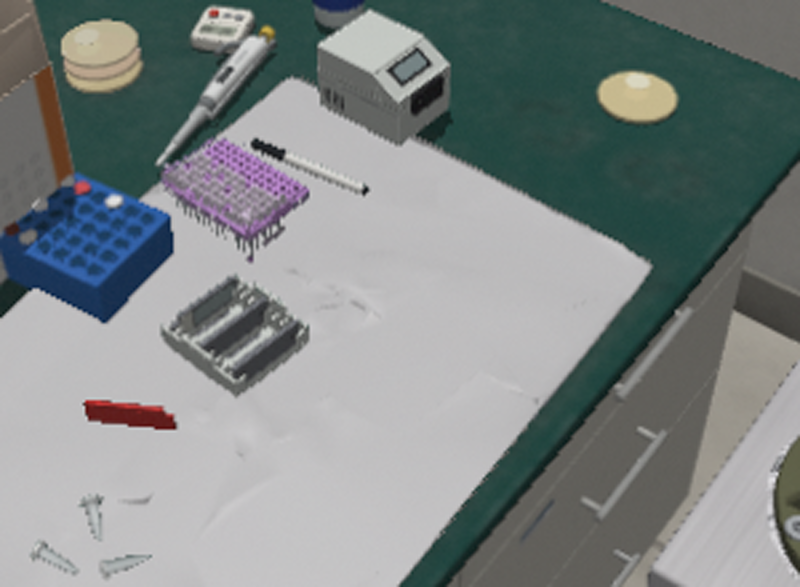

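View pics/tp1.png

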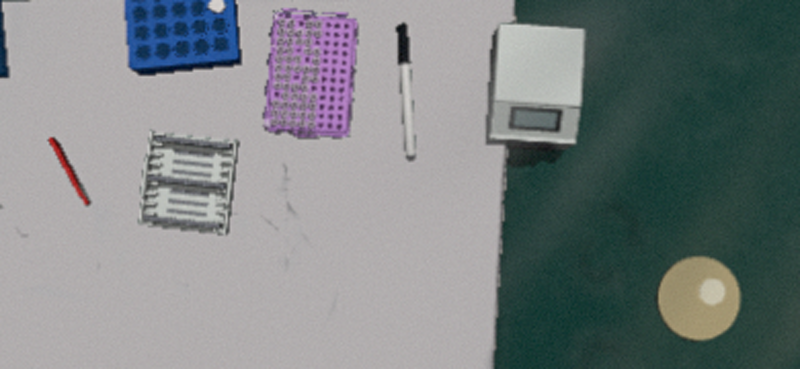

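Run:
```python
from h import *
c=cam('top');t=c['image']
cv2.imwrite('pics/tp2.png',cv2.resize(t[205:275,185:260],(750,700),interpolation=cv2.INTER_CUBIC)[:600])
s=cam('scene')['image']
cv2.imwrite('pics/sc2.png',cv2.resize(s[265:325,230:305],(750,600),interpolation=cv2.INTER_CUBIC))
```

```text
(no output)
```

View pics/sc2.png

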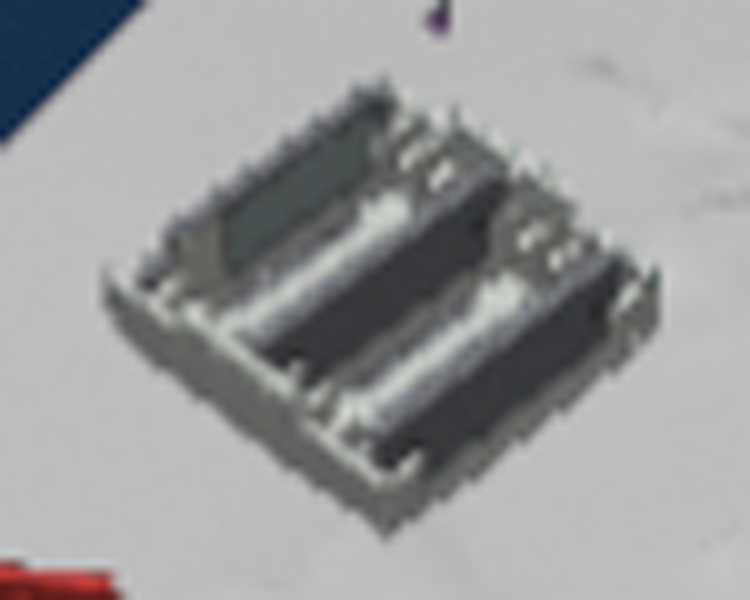

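View pics/tp2.png

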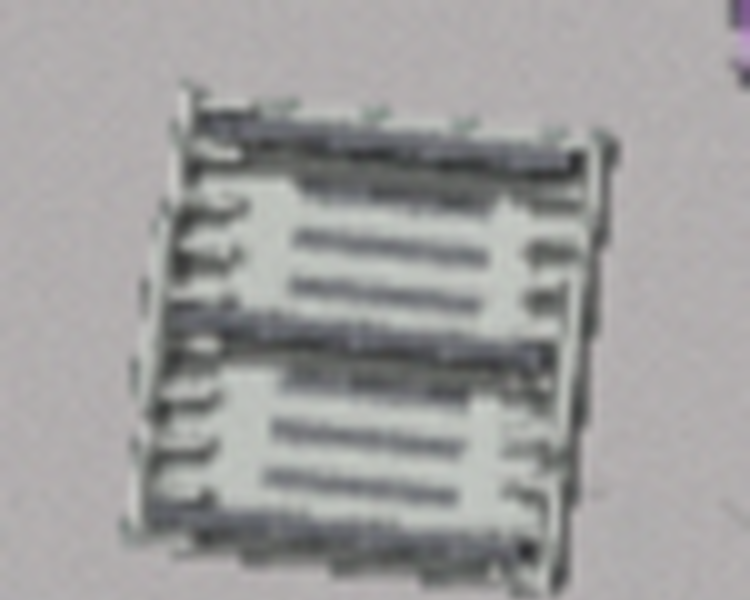

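Run:
```python
from h import *
p,r,o=tool(); c=cam('wrist'); M=np.array(c['cam_to_world'])
print('tool axes\n',np.round(r.as_matrix(),3)); print('cam in tool',np.round(r.inv().apply(M[:3,3]-p),3),'look',np.round(r.inv().apply(-M[:3,2]),3))
t=cam('top');P=cloud(t);ok=t['range_z']>0
def hs(x0,x1,y0,y1):
    m=ok&(P[...,0]>x0)&(P[...,0]<x1)&(P[...,1]>y0)&(P[...,1]<y1); return np.round(np.percentile(P[m][:,2],[50,95,99.5]),3)
print('blue',hs(.65,.8,.13,.25),'purple',hs(.6,.75,.03,.11),'rack',hs(.5,.61,.12,.23), 'all front',hs(.42,.6,-.05,.09),'reader',hs(.58,.75,-.22,-.1))
# reader edges
m=ok&(P[...,2]>.055)&(P[...,0]>.55)&(P[...,0]<.78)&(P[...,1]<-.08)&(P[...,1]>-.26)
q=P[m][:,:2].astype(np.float32); print('reader',cv2.minAreaRect(q))
m=ok&(P[...,2]>.015)&(P[...,2]<.05)&(P[...,0]>.48)&(P[...,0]<.625)&(P[...,1]<.25)&(P[...,1]>.11)
print('rack',cv2.minAreaRect(P[m][:,:2].astype(np.float32)))
s=cam('scene');Q=cloud(s);m=(s['range_z']>0)&(Q[...,2]>.015)&(Q[...,2]<.05)&(Q[...,0]>.48)&(Q[...,0]<.625)&(Q[...,1]<.26)&(Q[...,1]>.11)
print('rack s',cv2.minAreaRect(Q[m][:,:2].astype(np.float32)))
```

```text
tool axes
 [[-0.     0.931  0.364]
 [-0.     0.364 -0.931]
 [-1.    -0.     0.   ]]
cam in tool [-0.146  0.074  0.001] look [ 0.962 -0.272  0.002]
blue [0.053 0.224 0.24 ] purple [0.048 0.054 0.064] rack [0.006 0.032 0.035] all front [0.004 0.009 0.023] reader [0.064 0.085 0.087]
reader ((0.6921165585517883, -0.17734532058238983), (0.10715651512145996, 0.2125578373670578), 72.67561340332031)
rack ((0.5534706711769104, 0.17665164172649384), (0.09027538448572159, 0.09476229548454285), 84.42689514160156)
rack s ((0.5508098602294922, 0.18052434921264648), (0.09161932021379471, 0.09701552242040634), 84.71096801757812)
```

```bash
cat >> h.py <<'E'
def down(ang): # tool pointing down with tool y at world angle ang
    a=np.radians(ang); x=np.array([0,0,-1.]); y=np.array([np.cos(a),np.sin(a),0]); return R.from_matrix(np.stack([x,y,np.cross(x,y)],1))
E
python3 - <<'E'
from h import *
goal([.47,-.3,.25],down(50)); goal([.53,.175,.16],down(84.5))
E
```

```text
shift mm [ -10.4  328.5 -199.4] rotvec [-4.999e-01  0.000e+00  1.000e-04]
shift mm [  79.5  557.4 -620. ] rotvec [-1.102e+00  0.000e+00  1.000e-04]
```

```bash
python3 -m pendant '[[87,[-10,328,-199],[-0.5,0,0]],[87,[-10,328,-199],[-0.5,0,0]],[87,[-10,328,-199],[-0.5,0,0]],[87,[-10,328,-199],[-0.5,0,0]],[87,[-10,328,-199],[-0.5,0,0]],[87,[-10,328,-199],[-0.5,0,0]],[87,[-10,328,-199],[-0.5,0,0]],[87,[-10,328,-199],[-0.5,0,0]],[87,[-10,328,-199],[-0.5,0,0]],[87,[79,557,-620],[-1.1,0,0]]]'
python3 -c "
from h import *
goal([.53,.175,.16],down(84.5))"
```

```text
time_s: 2.73
tool_pos: [0.4739, -0.2656, 0.2435]
tool_rot: [16.1, 89.7, -16.6]
force: [0.6, 0.9, 0.1]
grip_width: 0.087
shift mm [  83.1  400.9 -191.5] rotvec [-4.751e-01  5.900e-03 -3.000e-04]
```

```bash
python3 -m pendant '[[40,[83,401,-191],[-0.475,0,0]],[40,[83,401,-191],[-0.475,0,0]],[40,[83,401,-191],[-0.475,0,0]],[40,[83,401,-191],[-0.475,0,0]],[40,[83,401,-191],[-0.475,0,0]],[40,[83,401,-191],[-0.475,0,0]],[40,[83,401,-191],[-0.475,0,0]],[40,[83,401,-191],[-0.475,0,0]],[40,[83,401,-191],[-0.475,0,0]],[40,[83,401,-191],[-0.475,0,0]]]'
python3 -m pendant '[[40,[0,0,0],[0,0,0]],[40,[0,0,0],[0,0,0]],[40,[0,0,0],[0,0,0]]]'
python3 - <<'E'
from h import *
c=cam('wrist'); cv2.imwrite('pics/w1.png',c['image'])
np.save('w1.npy',c,allow_pickle=True)
for l in ('carrier','notch','label_end','rack'):
    for d in models.landmark_of('wrist',l)[:3]:
        r,k=d['centre'][0]*480,d['centre'][1]*640; print(l,round(d['confidence'],2),round(k),round(r),np.round(p3(c,k,r),4))
E
```

```text
time_s: 3.57
tool_pos: [0.5225, 0.141, 0.1654]
tool_rot: [-16.5, 89.9, -22.2]
force: [1.5, 0.4, -0.5]
grip_width: 0.0405
time_s: 3.82
tool_pos: [0.5224, 0.1388, 0.1652]
tool_rot: [-109.0, 90.0, -114.6]
force: [-0.5, -0.6, 0.1]
grip_width: 0.0399
carrier 0.16 421 116 [0.595  0.2092 0.0245]
notch 0.83 313 4 [0.5314 0.2822 0.019 ]
notch 0.66 422 118 [0.5956 0.2079 0.0252]
label_end 0.66 419 110 [0.5987 0.2127 0.0052]
label_end 0.56 312 13 [0.5298 0.277  0.0196]
rack 0.89 357 164 [0.5504 0.1831 0.0319]
```

View pics/w1.png

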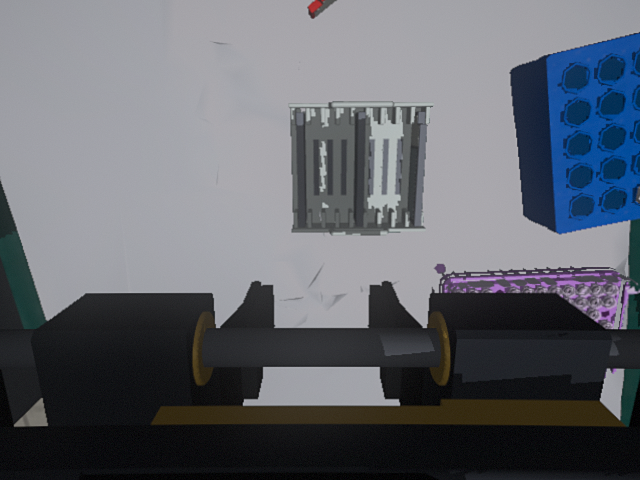

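Run:
```python
import cv2
s=cv2.imread('pics/w1.png')
cv2.imwrite('pics/w1c.png',cv2.resize(s[95:243,280:440],(640,592),interpolation=cv2.INTER_CUBIC))
```

```text
(no output)
```

View pics/w1c.png

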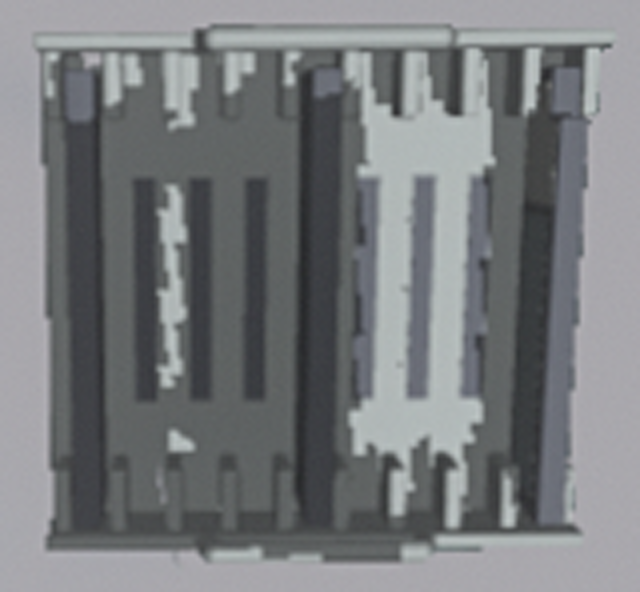

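Run:
```python
from h import *
c=np.load('w1.npy',allow_pickle=True).item();P=cloud(c)
# max-height map along each plate in rack coordinates
ctr=np.array([.552,.179]); a=np.radians(84.5); u=np.array([np.cos(a),np.sin(a)]); v=np.array([np.sin(a),-np.cos(a)])
ok=c['range_z']>0; Q=P[ok]; s=(Q[:,:2]-ctr)@u; t=(Q[:,:2]-ctr)@v
for t0 in (-.04,0,.04):
  print(t0,[ (round(k*1000),round(1000*Q[(abs(t-t0)<.012)&(abs(s-k)<.002),2].max()) if ((abs(t-t0)<.012)&(abs(s-k)<.002)).any() else None) for k in np.arange(-.044,.046,.004)])
  m=(abs(t-t0)<.012)&(abs(s)<.03)&(Q[:,2]>.027); print(' top t median by s', [(round(k*1000),round(1000*np.median(t[m&(abs(s-k)<.006)]),1)) for k in np.arange(-.03,.031,.01)], np.median(Q[m,2]))
m=(abs(Q[:,2]-.012)<.01)&(abs(s)<.06)&(abs(t)<.06)
```

```text
-0.04 [(-44, 215), (-40, 220), (-36, 226), (-32, 231), (-28, 236), (-24, 241), (-20, 263), (-16, 265), (-12, 244), (-8, 244), (-4, 243), (0, 33), (4, 33), (8, 33), (12, 33), (16, 33), (20, 33), (24, 33), (28, 33), (32, 33), (36, 33), (40, 26), (44, 26)]
 top t median by s [(-30, np.float64(-50.8)), (-20, np.float64(-40.8)), (-10, np.float64(-43.9)), (0, np.float64(-41.1)), (10, np.float64(-39.6)), (20, np.float64(-40.0)), (30, np.float64(-39.6))] 0.24779407468343678
0 [(-44, 215), (-40, 221), (-36, 226), (-32, 231), (-28, 236), (-24, 239), (-20, 263), (-16, 264), (-12, 244), (-8, 244), (-4, 244), (0, 33), (4, 33), (8, 34), (12, 33), (16, 34), (20, 34), (24, 34), (28, 33), (32, 33), (36, 33), (40, 34), (44, 34)]
 top t median by s [(-30, np.float64(-1.3)), (-20, np.float64(0.3)), (-10, np.float64(2.2)), (0, np.float64(3.7)), (10, np.float64(-0.0)), (20, np.float64(0.5)), (30, np.float64(0.5))] 0.24318839749810772
0.04 [(-44, 222), (-40, 223), (-36, 222), (-32, 33), (-28, 34), (-24, 34), (-20, 235), (-16, 238), (-12, 238), (-8, 33), (-4, 33), (0, 33), (4, 34), (8, 33), (12, 33), (16, 34), (20, 33), (24, 33), (28, 33), (32, 27), (36, 27), (40, 26), (44, 26)]
 top t median by s [(-30, np.float64(40.3)), (-20, np.float64(35.5)), (-10, np.float64(35.3)), (0, np.float64(40.0)), (10, np.float64(40.0)), (20, np.float64(39.8)), (30, np.float64(39.8))] 0.2337709374474913
```

Run:
```python
from h import *
c=np.load('w1.npy',allow_pickle=True).item();P=cloud(c)[c['range_z']>0]
for y0,y1 in ((.1,.14),(.14,.18),(.18,.23)):
  for x0 in np.arange(.63,.72,.02):
    m=(P[:,0]>x0)&(P[:,0]<x0+.02)&(P[:,1]>y0)&(P[:,1]<y1)&(P[:,2]<.2); print(y0,round(x0,2),P[m,2].max().round(3) if m.any() else None,end='; ')
print()
a=np.radians(84.5);v=np.array([np.sin(a),-np.cos(a)]);ctr=np.array([.552,.179])+.04*v;print(ctr)
goal([*ctr,.1],down(84.5));goal([*ctr,.026],down(84.5))
```

```text
0.1 0.63 0.064; 0.1 0.65 0.06; 0.1 0.67 0.055; 0.1 0.69 0.055; 0.1 0.71 0.054; 0.14 0.63 0.007; 0.14 0.65 0.054; 0.14 0.67 0.056; 0.14 0.69 0.056; 0.14 0.71 0.057; 0.18 0.63 0.007; 0.18 0.65 0.055; 0.18 0.67 0.056; 0.18 0.69 0.056; 0.18 0.71 0.056; 
[0.59181585 0.17516617]
shift mm [65.5 44.4 64.9] rotvec [-0.0048  0.0006  0.0007]
shift mm [139.5  44.4  64.9] rotvec [-0.0048  0.0006  0.0007]
```

```bash
python3 -m pendant '[[24,[66,44,65],[0,0,0]],[24,[66,44,65],[0,0,0]],[24,[66,44,65],[0,0,0]],[24,[66,44,65],[0,0,0]],[24,[66,44,65],[0,0,0]]]'
python3 - <<'E'
from h import *
c=cam('wrist'); cv2.imwrite('pics/w2.png',c['image'])
goal([0.5918,.1752,.026],down(84.5))
E
```

```text
time_s: 4.48
tool_pos: [0.5909, 0.1761, 0.0983]
tool_rot: [-173.4, 89.9, -179.0]
force: [-0.5, 0.3, 1.1]
grip_width: 0.0249
shift mm [73.5 -0.8  0.9] rotvec [-0.0027 -0.0007  0.0003]
```

View pics/w2.png

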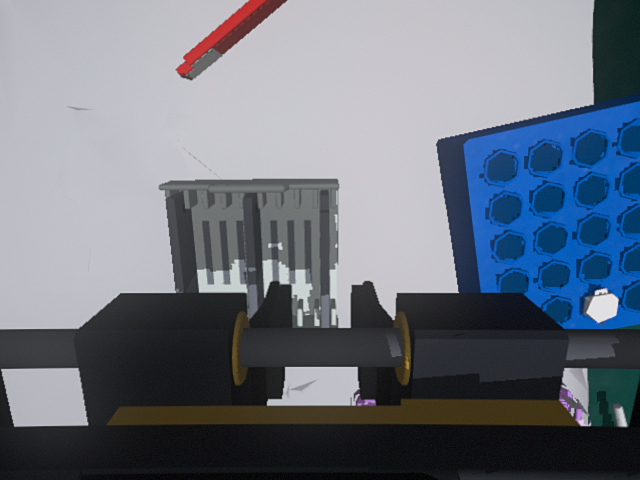

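The red decoy is at (230,40). The notched carrier, at columns 322–326, lies between the fingers (290 and 352), with the notch at its far +y end, about (325,195). Descending.

```bash
python3 -m pendant '[[24,[30,0,0],[0,0,0]],[24,[55,0,0],[0,0,0]],[24,[73,-1,1],[0,0,0]],[24,[73,-1,1],[0,0,0]],[24,[73,-1,1],[0,0,0]],[24,[73,-1,1],[0,0,0]]]' 15
python3 -m pendant '[[2,[0,0,0],[0,0,0]],[2,[0,0,0],[0,0,0]],[2,[0,0,0],[0,0,0]],[2,[0,0,0],[0,0,0]],[2,[0,0,0],[0,0,0]],[2,[0,0,0],[0,0,0]]]' 15
```

```text
time_s: 5.03
tool_pos: [0.5933, 0.1756, 0.0287]
tool_rot: [10.6, 89.8, 5.0]
force: [0.5, 0.8, 0.2]
grip_width: 0.0239
time_s: 5.53
tool_pos: [0.5926, 0.1757, 0.0268]
tool_rot: [-1.3, 90.0, -6.9]
force: [-0.2, -0.3, 3.6]
grip_width: 0.0051
```

```bash
python3 -m pendant '[[2,[-25,0,0],[0,0,0]],[2,[-50,0,0],[0,0,0]],[2,[-90,0,0],[0,0,0]],[2,[-90,0,0],[0,0,0]],[2,[-90,0,0],[0,0,0]]]' 15
python3 - <<'E'
from h import *
goal([.49,.03,.115],down(-5)); 
c=cam('wrist'); cv2.imwrite('pics/w3.png',c['image'])
E
```

```text
time_s: 5.95
tool_pos: [0.5939, 0.1765, 0.1189]
tool_rot: [17.0, 89.7, 11.4]
force: [0.3, -0.9, -0.5]
grip_width: 0.0045
shift mm [   3.3 -155.9  -89.1] rotvec [ 1.5601  0.0027 -0.005 ]
```

View pics/w3.png

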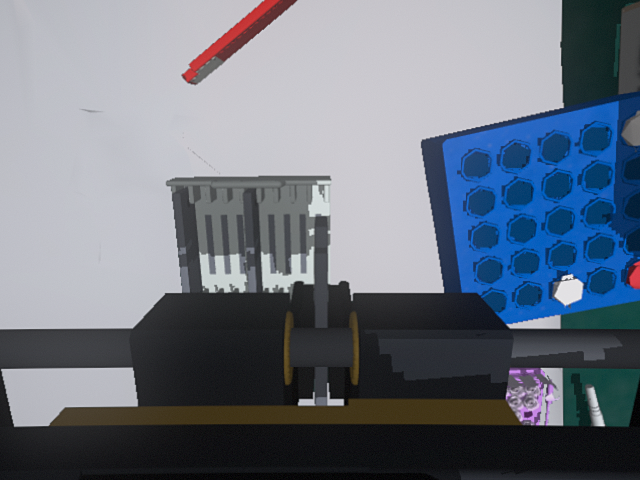

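```bash
python3 -m pendant '[[2,[3,-15,-9],[0.12,0,0]],[2,[3,-50,-30],[0.24,0,0]],[2,[3,-85,-50],[0.36,0,0]],[2,[3,-120,-70],[0.48,0,0]],[2,[3,-156,-89],[0.6,0,0]],[2,[3,-156,-89],[0.72,0,0]],[2,[3,-156,-89],[0.84,0,0]],[2,[3,-156,-89],[0.96,0,0]],[2,[3,-156,-89],[1.08,0,0]],[2,[3,-156,-89],[1.2,0,0]]]' 15
python3 - <<'E'
from h import *
goal([.49,.03,.115],down(-5)); 
t=cam('top'); cv2.imwrite('pics/t3.png',t['image'])
for n in ('top','scene'):
  c=cam(n)
  for l in ('slot_mouth','reader'):
    for d in models.landmark_of(n,l)[:2]:
        r,k=d['centre'][0]*480,d['centre'][1]*640; print(n,l,round(d['confidence'],2),round(k),round(r),np.round(p3(c,k,r),4),np.round(atz(c,k,r,.048),4))
  P=cloud(c); np.save(f'{n}_c.npy',c,allow_pickle=True)
  m=(P[...,2]>.058)&(P[...,2]<.1)&(P[...,0]>.57)&(P[...,0]<.74)&(P[...,1]<-.10)&(P[...,1]>-.23)
  k,lab,st,ce=cv2.connectedComponentsWithStats(m.astype(np.uint8)); i=1+np.argmax(st[1:,4]); Q=P[lab==i]
  print(n,cv2.minAreaRect(Q[:,:2].astype(np.float32)))
E
```

```text
time_s: 6.83
tool_pos: [0.487, 0.0287, 0.1117]
tool_rot: [-105.3, 89.8, 179.9]
force: [0.0, 0.2, -1.9]
grip_width: 0.0048
shift mm [-3.3  3.2 -0.5] rotvec [ 3.536e-01 -3.000e-04  3.100e-03]
top slot_mouth 0.8 391 223 [ 0.5907 -0.1687  0.0399] [ 0.5899 -0.1677  0.048 ]
top slot_mouth 0.73 328 194 [ 0.6501 -0.0394  0.012 ] [ 0.6449 -0.0386  0.048 ]
top reader 0.91 388 194 [ 0.6444 -0.1562  0.0816] [ 0.6493 -0.1603  0.048 ]
top reader 0.55 391 220 [ 0.5955 -0.1664  0.0582] [ 0.5966 -0.1677  0.048 ]
top ((0.6492948532104492, -0.16443970799446106), (0.08407893031835556, 0.11646834015846252), 87.71434783935547)
scene ((0.6970969438552856, -0.14286468923091888), (0.0288154985755682, 0.0595836415886879), 13.723965644836426)
```

```bash
python3 -m pendant '[[2,[0,3,0],[0.12,0,0]],[2,[0,3,0],[0.24,0,0]],[2,[0,3,0],[0.35,0,0]],[2,[0,3,0],[0.35,0,0]],[2,[0,3,0],[0.35,0,0]],[2,[0,3,0],[0.35,0,0]]]' 15
python3 - <<'E'
from h import *
b=down(-5); g=b*R.from_rotvec([0,.436,0]); print(g.as_matrix().round(2))
goal([.49,.03,.07],g);goal([.49,.03,.026],g)
E
```

```text
time_s: 7.68
tool_pos: [0.4912, 0.0299, 0.1132]
tool_rot: [-57.8, 90.0, -152.1]
force: [0.4, 0.1, 0.0]
grip_width: 0.0049
[[ 0.04  1.   -0.08]
 [ 0.42 -0.09 -0.9 ]
 [-0.91  0.   -0.42]]
shift mm [43.2 -1.2 -0. ] rotvec [0.0132 0.4361 0.0031]
shift mm [87.2 -1.2 -0. ] rotvec [0.0132 0.4361 0.0031]
```

```bash
python3 -m pendant '[[2,[0,-1,0],[0,0.12,0]],[2,[10,-1,0],[0,0.24,0]],[2,[30,-1,0],[0,0.36,0]],[2,[43,-1,0],[0,0.436,0]],[2,[60,-1,0],[0,0.436,0]],[2,[75,-1,0],[0,0.436,0]],[2,[85,-1,0],[0,0.436,0]],[2,[87,-1,0],[0,0.436,0]],[2,[87,-1,0],[0,0.436,0]],[2,[87,-1,0],[0,0.436,0]]]' 15
python3 - <<'E'
from h import *
c=cam('wrist'); cv2.imwrite('pics/w4.png',c['image'])
E
```

```text
time_s: 8.52
tool_pos: [0.4909, 0.0303, 0.027]
tool_rot: [179.8, 65.0, 85.5]
force: [0.3, 0.1, 0.0]
grip_width: 0.0047
```

View pics/w4.png

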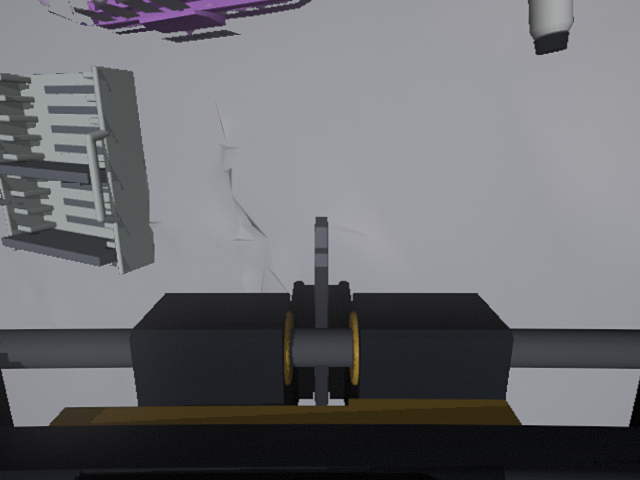

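```bash
python3 -m pendant '[[2,[2.7,0,1.3],[0,0,0]],[2,[2.7,0,1.3],[0,0,0]],[2,[2.7,0,1.3],[0,0,0]]]' 15
python3 -m pendant '[[9,[0,0,0],[0,0,0]],[9,[0,0,0],[0,0,0]],[9,[0,0,0],[0,0,0]],[9,[0,0,0],[0,0,0]]]' 15
```

```text
time_s: 8.82
tool_pos: [0.4905, 0.03, 0.0236]
tool_rot: [179.9, 65.0, 85.5]
force: [0.4, -0.1, -0.0]
grip_width: 0.005
time_s: 9.15
tool_pos: [0.4904, 0.0298, 0.0234]
tool_rot: [180.0, 65.0, 85.6]
force: [0.2, -0.6, -0.6]
grip_width: 0.0088
```

```bash
python3 -m pendant '[[10,[-6,0,0],[0,0,0]],[10,[-12,0,0],[0,0,0]],[12,[-18,0,0],[0,0,0]],[12,[-25,0,0],[0,0,0]],[20,[-40,0,0],[0,0,0]],[30,[-60,0,0],[0,0,0]],[40,[-85,0,0],[0,0,0]],[40,[-85,0,0],[0,0,0]],[40,[-85,0,0],[0,0,0]]]' 15
python3 - <<'E'
from h import *
c=cam('wrist'); cv2.imwrite('pics/w5.png',c['image'])
E
```

```text
time_s: 9.9
tool_pos: [0.4887, -0.0072, 0.1019]
tool_rot: [179.5, 65.1, 85.1]
force: [-0.1, -0.4, -0.6]
grip_width: 0.036
```

View pics/w5.png

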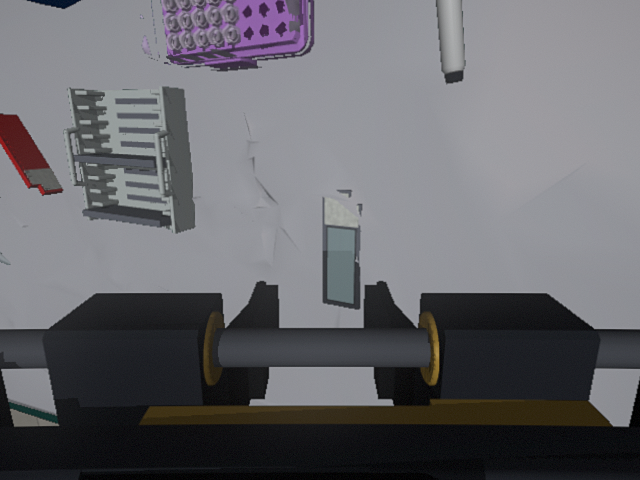

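The carrier lies flat: white label field at the far end (340,212), notch at the upper right (358,205), so it is label up with the label end forward (+x). Next I'll look at the reader slot obliquely.

```bash
cat >> h.py <<'E'
def pitched(ang,p):
    a=np.radians(ang);p=np.radians(p); f=np.array([np.cos(a),np.sin(a),0]);u=np.array([0,0,1.])
    x=f*np.sin(p)-u*np.cos(p); y=f*np.cos(p)+u*np.sin(p); return R.from_matrix(np.stack([x,y,np.cross(x,y)],1))
E
python3 - <<'E'
from h import *
goal([.46,-.15,.18],pitched(0,62))
E
```

```text
shift mm [-133.2  -16.4   98.5] rotvec [-0.3033 -0.3496  1.0459]
```

```bash
python3 -m pendant '[[40,[-30,0,0],[0,0,0]],[40,[-60,-2,10],[-0.03,-0.035,0.105]],[40,[-90,-5,30],[-0.06,-0.07,0.21]],[40,[-120,-10,60],[-0.09,-0.105,0.31]],[40,[-133,-16,98],[-0.12,-0.14,0.42]],[40,[-133,-16,98],[-0.15,-0.175,0.52]],[40,[-133,-16,98],[-0.18,-0.21,0.63]],[40,[-133,-16,98],[-0.21,-0.245,0.73]],[40,[-133,-16,98],[-0.25,-0.28,0.84]],[40,[-133,-16,98],[-0.3,-0.35,1.046]]]'
python3 - <<'E'
from h import *
goal([.46,-.15,.18],pitched(0,62))
E
```

```text
time_s: 10.78
tool_pos: [0.4761, -0.1567, 0.1801]
tool_rot: [98.5, 40.8, 8.6]
force: [0.2, -0.0, 0.8]
grip_width: 0.04
shift mm [-11.2 -11.   -7.5] rotvec [-0.0614 -0.108   0.231 ]
```

```bash
python3 -m pendant '[[40,[-11,-11,-7],[-0.03,-0.05,0.11]],[40,[-11,-11,-7],[-0.06,-0.108,0.23]],[40,[-11,-11,-7],[-0.06,-0.108,0.23]],[40,[-11,-11,-7],[-0.06,-0.108,0.23]],[40,[-11,-11,-7],[-0.06,-0.108,0.23]],[40,[-11,-11,-7],[-0.06,-0.108,0.23]]]'
python3 - <<'E'
from h import *
c=cam('wrist'); cv2.imwrite('pics/w6.png',c['image']); np.save('w6.npy',c,allow_pickle=True)
for l in ('slot_mouth','reader','carrier','label_end','notch'):
    for d in models.landmark_of('wrist',l)[:2]:
        r,k=d['centre'][0]*480,d['centre'][1]*640; print(l,round(d['confidence'],2),round(k),round(r),np.round(p3(c,k,r),4))
E
```

```text
time_s: 11.28
tool_pos: [0.496, -0.21, 0.2271]
tool_rot: [90.9, 30.5, 1.2]
force: [0.1, 0.8, 1.0]
grip_width: 0.04
reader 0.68 278 315 [ 0.6059 -0.1709  0.0677]
```

View pics/w6.png

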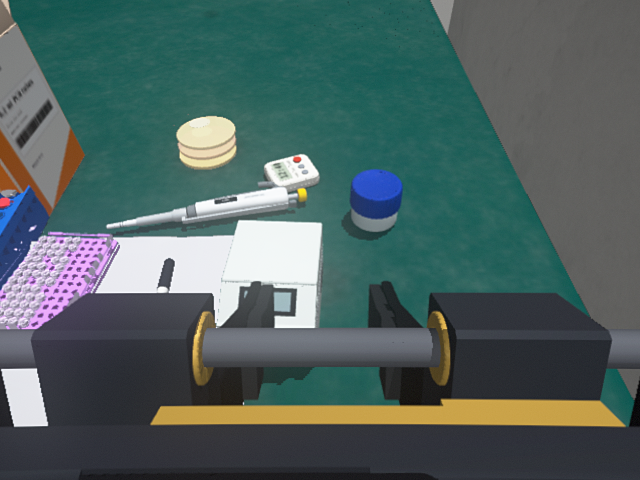

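Run:
```python
from h import *
goal([.40,-.16,.18],pitched(0,45))
```

```text
shift mm [-59.1 -90.  -46.9] rotvec [ 0.0027 -0.0256 -0.2522]
```

```bash
python3 -m pendant '[[40,[-30,-40,-25],[0,-0.02,-0.12]],[40,[-59,-90,-47],[0,-0.025,-0.25]],[40,[-59,-90,-47],[0,-0.025,-0.25]],[40,[-59,-90,-47],[0,-0.025,-0.25]],[40,[-59,-90,-47],[0,-0.025,-0.25]],[40,[-59,-90,-47],[0,-0.025,-0.25]]]'
python3 - <<'E'
from h import *
c=cam('wrist'); cv2.imwrite('pics/w7.png',c['image']); np.save('w7.npy',c,allow_pickle=True)
for l in ('slot_mouth','reader','carrier','label_end','notch'):
    for d in models.landmark_of('wrist',l)[:2]:
        r,k=d['centre'][0]*480,d['centre'][1]*640; print(l,round(d['confidence'],2),round(k),round(r),np.round(p3(c,k,r),4))
E
```

```text
time_s: 12.08
tool_pos: [0.442, -0.2029, 0.1566]
tool_rot: [92.2, 45.5, 2.5]
force: [-0.1, -0.5, -0.1]
grip_width: 0.0399
slot_mouth 0.75 270 182 [ 0.5951 -0.1575  0.0422]
reader 0.67 285 160 [ 0.5999 -0.1718  0.0641]
carrier 0.68 33 323 [0.4885 0.0202 0.0065]
label_end 0.95 53 276 [0.5286 0.0203 0.0037]
notch 0.68 66 284 [0.5222 0.0083 0.0027]
```

View pics/w7.png

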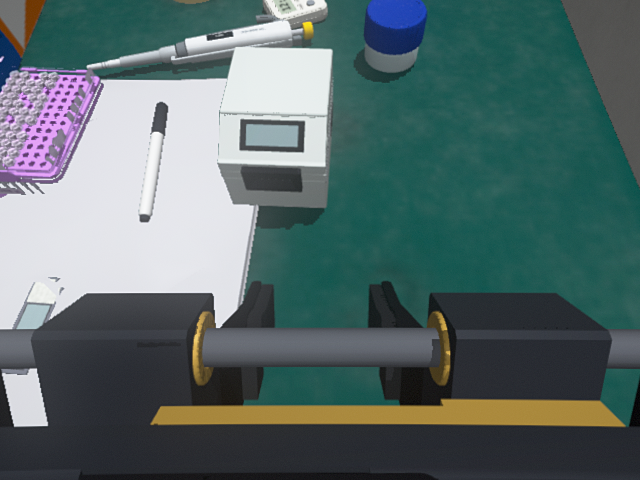

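Run:
```python
from h import *
c=np.load('w7.npy',allow_pickle=True).item();s=c['image']
cv2.imwrite('pics/w7c.png',cv2.resize(s[145:215,210:340],(780,420),interpolation=cv2.INTER_CUBIC))
P=cloud(c)
# front face: points between z .01 and .06, just below roof
m=(P[...,2]>.008)&(P[...,2]<.03)&(P[...,0]>.57)&(P[...,0]<.64)&(P[...,1]<-.1)&(P[...,1]>-.23)
Q=P[m]; print(len(Q))
for k in np.arange(-.21,-.11,.01):
    q=Q[abs(Q[:,1]-k)<.005]; 
    if len(q)>5: print(round(k,3),len(q),np.percentile(q[:,0],[10,50,90]).round(4))
m=(P[...,2]>.035)&(P[...,2]<.06)&(P[...,0]>.57)&(P[...,0]<.64)&(P[...,1]<-.1)&(P[...,1]>-.23)
Q=P[m]
for k in np.arange(-.21,-.11,.005):
    q=Q[abs(Q[:,1]-k)<.0025]; 
    if len(q)>5: print(round(k,3),len(q),np.percentile(q[:,0],[5,25,50,90]).round(4))
# roof yaw: side edges
m=(P[...,2]>.06)&(P[...,2]<.1)&(P[...,0]>.57)&(P[...,0]<.72)&(P[...,1]<-.1)&(P[...,1]>-.23)
k,lab,st,ce=cv2.connectedComponentsWithStats(m.astype(np.uint8)); i=1+np.argmax(st[1:,4]); Q=P[lab==i];print(cv2.minAreaRect(Q[:,:2].astype(np.float32)))
```

```text
1410
-0.2 179 [0.5935 0.5942 0.6314]
-0.19 166 [0.5937 0.5944 0.5949]
-0.18 166 [0.5943 0.5948 0.5953]
-0.17 156 [0.5947 0.5953 0.5958]
-0.16 157 [0.5952 0.5957 0.5964]
-0.15 154 [0.5956 0.5962 0.5968]
-0.14 168 [0.5958 0.5966 0.5973]
-0.13 164 [0.5966 0.5972 0.5977]
-0.12 100 [0.5971 0.5977 0.5982]
-0.205 70 [0.6069 0.6105 0.6215 0.6385]
-0.2 126 [0.5932 0.5935 0.594  0.5961]
-0.195 119 [0.5932 0.5938 0.5941 0.5946]
-0.19 118 [0.5936 0.5939 0.5942 0.5949]
-0.185 135 [0.5902 0.5942 0.5945 0.5951]
-0.18 113 [0.5882 0.5886 0.5889 0.5897]
-0.175 99 [0.5885 0.5895 0.5905 0.5943]
-0.17 114 [0.5889 0.5897 0.5919 0.5966]
-0.165 111 [0.589  0.59   0.5921 0.5967]
-0.16 120 [0.5894 0.59   0.5917 0.5967]
-0.155 107 [0.5898 0.5904 0.5924 0.5965]
-0.15 105 [0.5898 0.5907 0.5924 0.5974]
-0.145 129 [0.5902 0.591  0.5926 0.5959]
-0.14 127 [0.5901 0.5905 0.5909 0.592 ]
-0.135 78 [0.5907 0.5963 0.5968 0.5974]
-0.13 117 [0.5964 0.5969 0.5972 0.5979]
-0.125 117 [0.5968 0.5973 0.5976 0.5983]
-0.12 94 [0.5969 0.5974 0.5978 0.5986]
((0.6477170586585999, -0.16277025640010834), (0.08403223752975464, 0.11822300404310226), 86.99696350097656)
```

View pics/w7c.png

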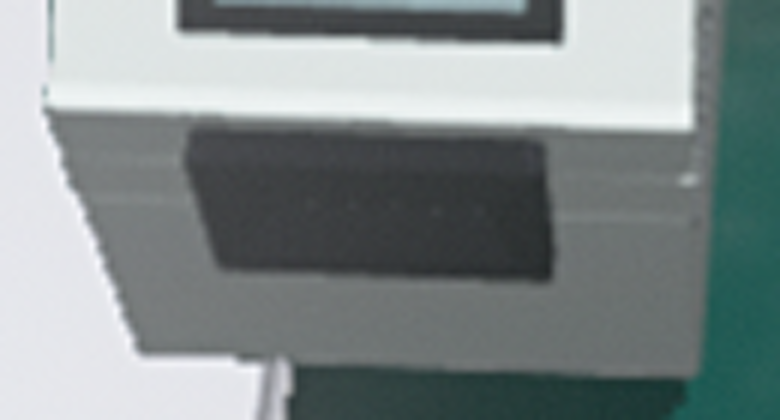

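Run:
```python
from h import *
c=np.load('w7.npy',allow_pickle=True).item();P=cloud(c)
m=(P[...,0]<.5925)&(P[...,0]>.585)&(P[...,2]>.03)&(P[...,2]<.065)&(P[...,1]<-.1)&(P[...,1]>-.23)
Q=P[m]; print('frame y',np.percentile(Q[:,1],[0.5,2,50,98,99.5]).round(4),'z',np.percentile(Q[:,2],[.5,2,50,98,99.5]).round(4),'x',Q[:,0].min())
m=(P[...,0]<.57)&(P[...,0]>.53)&(P[...,1]<-.1)&(P[...,1]>-.2); print('bench z',np.median(P[m][:,2]))
m=(P[...,0]<.69)&(P[...,0]>.66)&(P[...,1]<-.14)&(P[...,1]>-.18); print('roof z',np.median(P[m][:,2]))
goal([.44,.02,.15],down(0))
```

```text
frame y [-0.1828 -0.1825 -0.1619 -0.1378 -0.1373] z [0.0367 0.0375 0.0502 0.0614 0.0618] x 0.587894730668079
bench z 0.0012293059824128039
roof z 0.0829173979718956
shift mm [  10.    -7.8 -222.6] rotvec [ 0.0046 -0.0315 -0.7757]
```

```bash
python3 -m pendant '[[50,[0,0,-40],[0,0,-0.12]],[50,[2,-2,-80],[0,-0.01,-0.24]],[50,[4,-4,-120],[0,-0.02,-0.36]],[50,[6,-6,-160],[0,-0.03,-0.48]],[50,[8,-7,-200],[0,-0.03,-0.6]],[50,[10,-8,-222],[0,-0.03,-0.72]],[50,[10,-8,-222],[0,-0.03,-0.775]],[50,[10,-8,-222],[0,-0.03,-0.775]],[50,[10,-8,-222],[0,-0.03,-0.775]],[50,[10,-8,-222],[0,-0.03,-0.775]]]'
python3 - <<'E'
from h import *
c=cam('wrist'); cv2.imwrite('pics/w8.png',c['image']); np.save('w8.npy',c,allow_pickle=True)
print(tool()[0],tool()[1].as_matrix().round(3))
for l in ('carrier','label_end','notch'):
    for d in models.landmark_of('wrist',l)[:2]:
        r,k=d['centre'][0]*480,d['centre'][1]*640; print(l,round(d['confidence'],2),round(k),round(r),np.round(p3(c,k,r),4))
for d in models.masks_of('wrist','carrier')[:2]:
    m=d['pixels']; rr,cc=np.nonzero(m); q=atz(c,cc.astype(float),rr.astype(float),.006); print(d['confidence'],len(rr),d['extent'],cv2.minAreaRect(q[:,:2].astype(np.float32)))
E
```

```text
time_s: 13.22
tool_pos: [0.4407, 0.0271, 0.1522]
tool_rot: [30.0, 90.0, -59.2]
force: [0.7, 0.5, 0.2]
grip_width: 0.0498
[0.44328786 0.02522587 0.15058013] [[-0.005  1.     0.013]
 [ 0.003  0.013 -1.   ]
 [-1.    -0.005 -0.003]]
carrier 0.95 329 161 [0.4892 0.0207 0.0059]
label_end 0.78 331 102 [0.5284 0.02   0.0051]
notch 0.75 343 109 [0.5235 0.0122 0.0047]
0.83 3954 [0.4725, 0.2152, 0.5506, 0.4502] ((0.48968008160591125, 0.023355524986982346), (0.02594086527824402, 0.0760117620229721), 85.56634521484375)
0.53 1429 [0.0056, 0.2233, 0.2239, 0.2781] ((0.5125107169151306, 0.19302022457122803), (0.08927585929632187, 0.007511958945542574), 85.18130493164062)
```

View pics/w8.png

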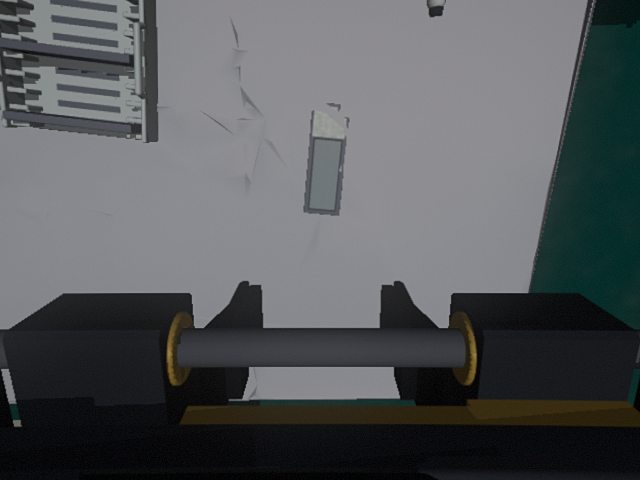

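Run:
```python
from h import *
goal([.4658,.0252,.07],down(-4.4)); goal([.4658,.0252,.022],down(-4.4))
```

```text
shift mm [78.9 27.  -6.3] rotvec [ 0.0806 -0.0002  0.0004]
shift mm [126.9  27.   -6.3] rotvec [ 0.0806 -0.0002  0.0004]
```

```bash
python3 -m pendant '[[42,[30,14,-3],[0.04,0,0]],[42,[60,27,-6],[0.08,0,0]],[42,[80,27,-6],[0.08,0,0]],[42,[80,27,-6],[0.08,0,0]],[42,[80,27,-6],[0.08,0,0]],[42,[80,27,-6],[0.08,0,0]]]'
python3 - <<'E'
from h import *
for i in range(3):
    c=cam('wrist'); goal([.4658,.0252,.019],down(-4.4))
cv2.imwrite('pics/w9.png',c['image'])
E
```

```text
time_s: 13.97
tool_pos: [0.4668, 0.0247, 0.0709]
tool_rot: [54.5, 89.8, -39.9]
force: [-0.2, -0.5, 0.7]
grip_width: 0.0419
shift mm [52.3 -1.7 -0.3] rotvec [ 0.0009  0.0016 -0.0033]
shift mm [52.4 -2.  -0.1] rotvec [ 0.0012  0.0016 -0.0037]
shift mm [52.3 -2.   0.1] rotvec [ 0.0014  0.0014 -0.0035]
```

View pics/w9.png

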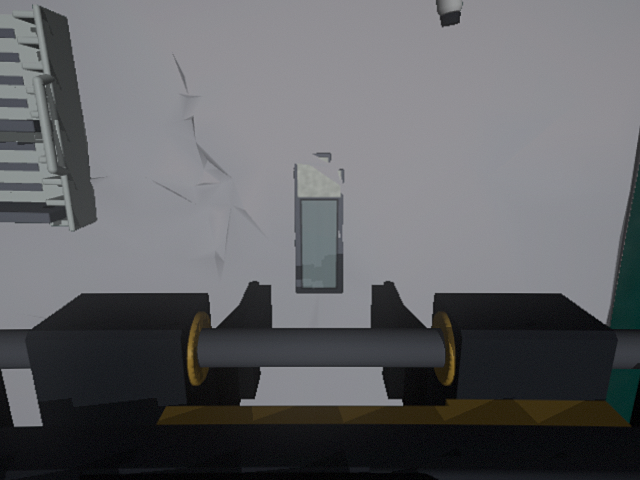

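```bash
python3 -m pendant '[[42,[25,-1,0],[0,0,0]],[42,[42,-2,0],[0,0,0]],[42,[49,-2,0],[0,0,0]],[42,[51,-2,0],[0,0,0]],[42,[52,-2,0],[0,0,0]],[42,[52,-2,0],[0,0,0]]]' 12
python3 -m pendant '[[42,[0,0,0],[0,0,0]],[42,[0,0,0],[0,0,0]]]' 12
```

```text
time_s: 14.62
tool_pos: [0.4656, 0.0259, 0.0185]
tool_rot: [78.6, 89.9, -15.7]
force: [0.6, -0.9, 1.2]
grip_width: 0.0421
time_s: 14.78
tool_pos: [0.4655, 0.0259, 0.0185]
tool_rot: [74.4, 89.9, -19.9]
force: [0.0, 0.0, -0.2]
grip_width: 0.0422
```

```bash
python3 -m pendant '[[20,[0,0,0],[0,0,0]],[20,[0,0,0],[0,0,0]],[20,[0,0,0],[0,0,0]],[20,[0,0,0],[0,0,0]],[20,[0,0,0],[0,0,0]],[20,[0,0,0],[0,0,0]]]' 25
python3 -m pendant '[[20,[-10,0,0],[0,0,0]],[20,[-25,0,0],[0,0,0]],[20,[-55,0,0],[0,0,0]],[20,[-55,0,0],[0,0,0]],[20,[-55,0,0],[0,0,0]],[20,[-55,0,0],[0,0,0]]]' 25
python3 - <<'E'
from h import *
c=cam('wrist'); cv2.imwrite('pics/w10.png',c['image']); s=cam('scene')
p=tool()[0]; u,v=map(int,proj(s,p)); print(p,u,v)
cv2.imwrite('pics/s10.png',cv2.resize(s['image'][v-50:v+50,u-65:u+65],(780,600),interpolation=cv2.INTER_CUBIC))
P=cloud(c); ok=c['range_z']>0
r=tool()[1]; L=r.inv().apply((P-p).reshape(-1,3)).reshape(P.shape)
m=ok&(L[...,1]>.014)&(L[...,1]<.07)&(abs(L[...,2])<.02)&(L[...,0]<.035)&(L[...,0]>0)
q=L[m]; print(m.sum(), 'z range',np.percentile(q[:,2],[1,50,99]),'ymax',np.percentile(q[:,1],[99.5]))
for k in np.arange(.016,.066,.005):
  w=q[abs(q[:,1]-k)<.0025]; 
  if len(w): print(round(k,3),len(w),np.median(w[:,0]).round(4),w[:,2].min().round(4),w[:,2].max().round(4))
E
```

```text
time_s: 15.28
tool_pos: [0.4648, 0.0259, 0.0178]
tool_rot: [32.5, 90.0, -61.8]
force: [-0.5, -0.6, 2.1]
grip_width: 0.0253
time_s: 15.78
tool_pos: [0.4646, 0.0258, 0.0728]
tool_rot: [31.7, 89.9, -62.6]
force: [-0.6, 0.8, -0.7]
grip_width: 0.0255
[0.46394731 0.02585228 0.07197284] 337 255
7898 z range [-0.0117784   0.00015947  0.01353851] ymax [0.06335666]
0.016 661 0.0113 -0.0117 0.0139
0.021 763 0.0112 -0.0121 0.0138
0.026 787 0.0112 -0.012 0.0137
0.031 778 0.0112 -0.0119 0.0139
0.036 844 0.0113 -0.0121 0.0139
0.041 824 0.0112 -0.0121 0.0138
0.046 862 0.0111 -0.0119 0.0138
0.051 872 0.0111 -0.0121 0.0136
0.056 790 0.0112 -0.0121 0.0135
0.061 716 0.0112 -0.0119 0.0066
```

View pics/w10.png

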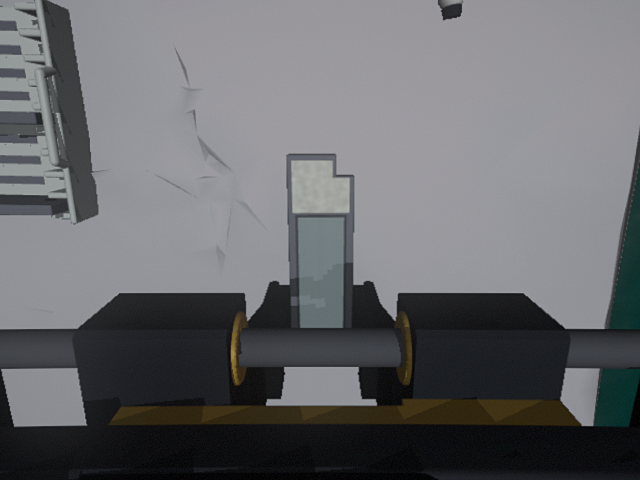

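View pics/s10.png

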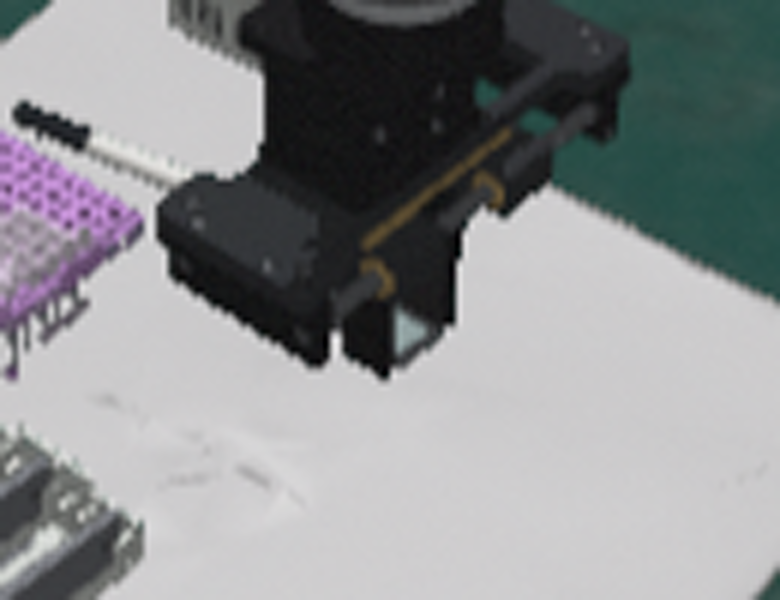

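Run:
```python
from h import *
goal([.5157,-.156,.066],down(-2.5))
```

```text
shift mm [  6.   65.2 177.5] rotvec [-0.031   0.0004  0.0014]
```

```bash
python3 -m pendant '[[20,[3,10,30],[-0.01,0,0]],[20,[6,22,65],[-0.02,0,0]],[20,[6,34,100],[-0.031,0,0]],[20,[6,48,135],[-0.031,0,0]],[20,[6,65,177],[-0.031,0,0]],[20,[6,65,177],[-0.031,0,0]],[20,[6,65,177],[-0.031,0,0]],[20,[6,65,177],[-0.031,0,0]]]' 30
python3 - <<'E'
from h import *
c=cam('wrist'); cv2.imwrite('pics/w11.png',c['image']); np.save('w11.npy',c,allow_pickle=True)
p,r,o=tool(); print(p,r.as_matrix().round(3),o['force'])
P=cloud(c); L=r.inv().apply((P-p).reshape(-1,3)).reshape(P.shape)
m=(L[...,1]>.05)&(L[...,1]<.13)&(abs(L[...,2])<.03)&(L[...,0]<.03)&(L[...,0]>-.02)
for k in np.arange(.05,.11,.003):
  w=L[m&(abs(L[...,1]-k)<.0015)]
  if len(w): print(round(k,3),len(w),np.percentile(w[:,0],[1,50,99]).round(4),np.percentile(w[:,2],[1,99]).round(4))
s=cam('scene');u,v=map(int,proj(s,[.56,-.16,.05])); cv2.imwrite('pics/s11.png',cv2.resize(s['image'][v-50:v+50,u-65:u+65],(780,600),interpolation=cv2.INTER_CUBIC))
E
```

```text
time_s: 16.55
tool_pos: [0.5155, -0.1546, 0.0656]
tool_rot: [-126.4, 89.9, 141.1]
force: [-0.2, 0.5, -0.4]
grip_width: 0.0252
[ 0.51560574 -0.15362823  0.06583851] [[-0.002  0.999 -0.042]
 [ 0.001 -0.042 -0.999]
 [-1.    -0.002 -0.001]] [-0.27800891 -0.75722664  0.39947494]
0.05 266 [0.011  0.0124 0.014 ] [-0.0108  0.0145]
0.053 542 [0.011  0.0124 0.014 ] [-0.0109  0.0145]
0.056 428 [0.0109 0.0125 0.0159] [-0.0109  0.0134]
0.059 398 [0.0109 0.0124 0.0138] [-0.0108  0.0076]
0.062 346 [0.0113 0.0127 0.0166] [-0.0108  0.0076]
0.074 388 [0.0038 0.0055 0.0099] [-0.0191  0.0257]
0.077 1210 [0.0036 0.0051 0.0065] [-0.0192  0.0256]
0.08 1526 [0.0016 0.0047 0.0269] [-0.0291  0.0291]
0.083 1723 [0.0011 0.0025 0.0041] [-0.0294  0.0295]
0.086 1835 [-0.0004  0.0015  0.0037] [-0.0294  0.0295]
0.089 1975 [-0.0027 -0.0003  0.0019] [-0.0294  0.0294]
0.092 2090 [-0.0048 -0.0026 -0.0004] [-0.0294  0.0293]
0.095 2192 [-0.0067 -0.0046 -0.0021] [-0.0294  0.0294]
0.098 2362 [-0.0085 -0.0063 -0.004 ] [-0.0294  0.0293]
0.101 2514 [-0.0105 -0.0082 -0.0058] [-0.0294  0.0294]
0.104 2645 [-0.0121 -0.01   -0.0075] [-0.0293  0.0294]
0.107 1873 [-0.0131 -0.0113 -0.0091] [-0.0295  0.0293]
```

View pics/w11.png

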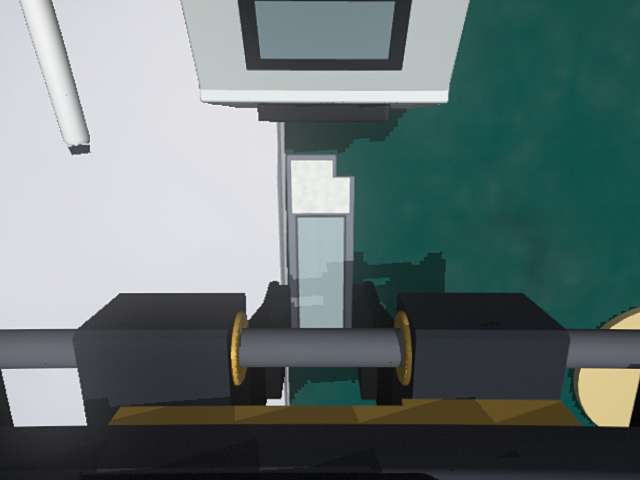

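View pics/s11.png

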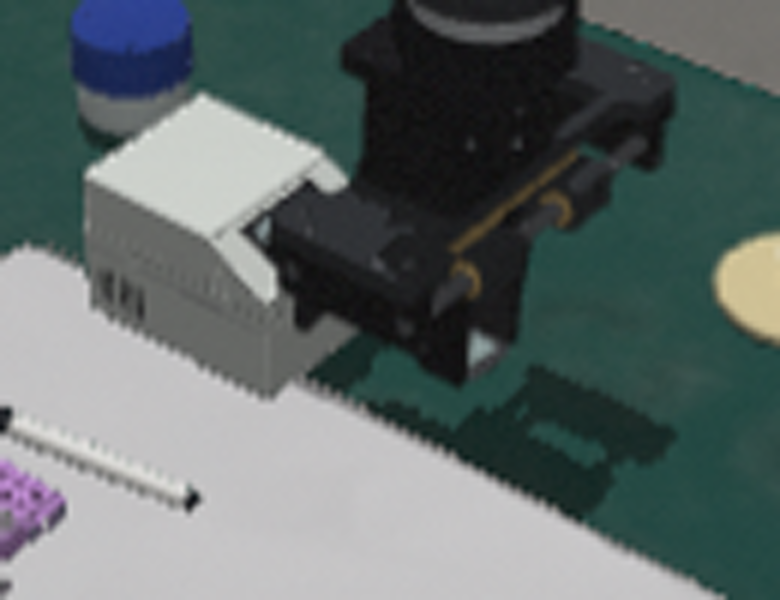

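```bash
python3 -m pendant '[[20,[2.5,0,1.8],[0,0,0]],[20,[2.5,0,1.8],[0,0,0]],[20,[2.5,4,1.8],[0,0,0]],[20,[2.5,8,1.8],[0,0,0]],[20,[2.5,12,1.8],[0,0,0]],[20,[2.5,16,1.8],[0,0,0]],[20,[2.5,16,1.8],[0,0,0]],[20,[2.5,16,1.8],[0,0,0]]]' 30
python3 - <<'E'
from h import *
c=cam('wrist'); cv2.imwrite('pics/w12.png',c['image'][0:340])
p,r,o=tool(); print(p,r.as_matrix().round(3),o['force'])
P=cloud(c); L=r.inv().apply((P-p).reshape(-1,3)).reshape(P.shape)
m=(L[...,1]>.02)&(L[...,1]<.1)&(abs(L[...,2])<.03)&(L[...,0]<.03)&(L[...,0]>-.02)
for k in np.arange(.02,.08,.003):
  w=L[m&(abs(L[...,1]-k)<.0015)]
  if len(w): print(round(k,3),len(w),np.percentile(w[:,0],[1,50,99]).round(4),np.percentile(w[:,2],[1,99]).round(4))
E
```

```text
time_s: 17.32
tool_pos: [0.5326, -0.1578, 0.0642]
tool_rot: [67.1, 90.0, -25.4]
force: [0.2, 0.1, -0.8]
grip_width: 0.0252
[ 0.53231664 -0.15783245  0.06411187] [[-0.     0.999 -0.044]
 [-0.    -0.044 -0.999]
 [-1.    -0.     0.   ]] [-0.3639338  -0.19295654 -0.0367531 ]
0.02 226 [0.0107 0.0121 0.0134] [-0.012   0.0136]
0.023 457 [0.0106 0.0121 0.0135] [-0.012   0.0135]
0.026 472 [0.0106 0.012  0.0135] [-0.012   0.0135]
0.029 475 [0.0107 0.0121 0.0135] [-0.0119  0.0134]
0.032 480 [0.0108 0.0121 0.0133] [-0.0118  0.0134]
0.035 485 [0.0107 0.0121 0.0135] [-0.0119  0.0134]
0.038 505 [0.0106 0.0121 0.0136] [-0.0121  0.0136]
0.041 495 [0.0107 0.0121 0.0135] [-0.012   0.0135]
0.044 529 [0.0107 0.0121 0.0136] [-0.0119  0.0135]
0.047 509 [0.0105 0.0121 0.0135] [-0.0119  0.0134]
0.05 519 [0.0105 0.0121 0.0135] [-0.0122  0.0134]
0.053 531 [0.0107 0.0121 0.0136] [-0.0121  0.0133]
0.056 368 [0.0037 0.0121 0.0163] [-0.012   0.0206]
0.059 1037 [0.0021 0.0035 0.0052] [-0.023   0.0221]
0.062 1088 [0.0019 0.0034 0.0049] [-0.023   0.0221]
0.065 1429 [-0.0004  0.001   0.0028] [-0.0291  0.0294]
0.068 1567 [-0.001   0.0007  0.0023] [-0.0295  0.0295]
0.071 1599 [-0.0029 -0.001   0.001 ] [-0.0295  0.0295]
0.074 1811 [-0.0052 -0.0032 -0.001 ] [-0.0293  0.0294]
0.077 1815 [-0.0075 -0.0054 -0.0032] [-0.0294  0.0294]
```

View pics/w12.png

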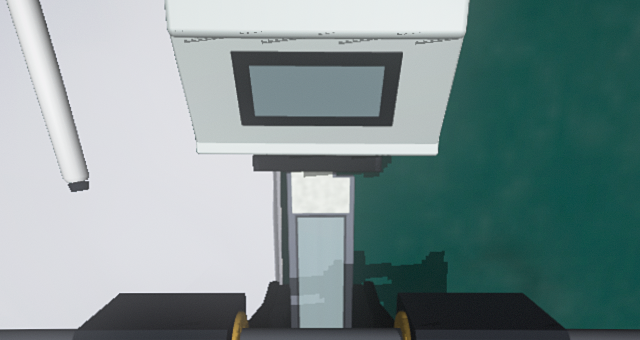

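```bash
python3 -m pendant '[[20,[1.2,0,-1],[0,0,0]],[20,[1.2,0,-1],[0,0,0]],[20,[1.2,3,-1],[0,0,0]],[20,[1.2,6,-1],[0,0,0]],[20,[1.2,9,-1],[0,0,0]],[20,[1.2,12,-1],[0,0,0]],[20,[1.2,12,-1],[0,0,0]]]' 35
python3 -m pendant '[[20,[0,2,0],[0,0,0]],[20,[0,4,0],[0,0,0]],[20,[0,6,0],[0,0,0]],[20,[0,6,0],[0,0,0]]]' 35
python3 - <<'E'
from h import *
c=cam('wrist'); cv2.imwrite('pics/w13.png',c['image'][0:340])
p,r,o=tool(); print(p,o['force'],o['wrist_torque'])
P=cloud(c); L=r.inv().apply((P-p).reshape(-1,3)).reshape(P.shape)
m=(L[...,1]>.015)&(L[...,1]<.1)&(abs(L[...,2])<.03)&(L[...,0]<.03)&(L[...,0]>-.02)
for k in np.arange(.017,.06,.003):
  w=L[m&(abs(L[...,1]-k)<.0015)]
  if len(w): print(round(k,3),len(w),np.percentile(w[:,0],[1,50,99]).round(4),np.percentile(w[:,2],[1,99]).round(4))
E
```

```text
time_s: 17.95
tool_pos: [0.5451, -0.1574, 0.0631]
tool_rot: [78.8, 89.9, -13.7]
force: [-0.1, -0.0, -0.7]
grip_width: 0.0251
time_s: 18.28
tool_pos: [0.5507, -0.1577, 0.0631]
tool_rot: [64.0, 90.0, -28.5]
force: [-0.1, 0.1, 0.2]
grip_width: 0.025
[ 0.55050602 -0.15766622  0.06304383] [0.77537042 0.19955513 0.39205452] [ 0.07313386  0.02338148 -0.0074877 ]
0.017 451 [0.0109 0.0122 0.0136] [-0.0116  0.0138]
0.02 452 [0.0107 0.0122 0.0135] [-0.0118  0.0137]
0.023 460 [0.0107 0.0121 0.0135] [-0.012   0.0136]
0.026 468 [0.0108 0.0121 0.0134] [-0.0118  0.0136]
0.029 473 [0.0108 0.0122 0.0136] [-0.0118  0.0135]
0.032 484 [0.0108 0.0122 0.0135] [-0.0117  0.0135]
0.035 489 [0.0108 0.0121 0.0138] [-0.012   0.0134]
0.038 136 [0.0036 0.012  0.0135] [-0.0142  0.0159]
0.041 971 [0.0011 0.0025 0.004 ] [-0.0218  0.0228]
0.044 915 [0.     0.0024 0.0039] [-0.0222  0.0269]
0.047 1348 [-0.0015 -0.      0.0014] [-0.0294  0.0294]
0.05 1341 [-0.0022 -0.0006  0.0009] [-0.0295  0.0295]
0.053 1360 [-0.0041 -0.0024 -0.0006] [-0.0293  0.0293]
0.056 1423 [-0.0063 -0.0046 -0.0024] [-0.0295  0.0294]
0.059 1477 [-0.0085 -0.0067 -0.0045] [-0.0294  0.0294]
```

```bash
python3 -m pendant '[[20,[0,2,0],[0,0,0]],[20,[0,4,0],[0,0,0]],[20,[0,4,0],[0,0,0]],[20,[0,4,0],[0,0,0]]]' 35
python3 -m pendant '[[20,[0,1.5,0],[0,0,0]],[20,[0,3,0],[0,0,0]],[20,[0,3,0],[0,0,0]],[20,[0,3,0],[0,0,0]]]' 35
```

```text
time_s: 18.67
tool_pos: [0.5536, -0.1579, 0.0627]
tool_rot: [-81.3, 89.9, -173.8]
force: [-2.1, 1.2, 0.2]
grip_width: 0.0251
time_s: 19.0
tool_pos: [0.5569, -0.158, 0.0628]
tool_rot: [-75.1, 89.9, -167.6]
force: [-3.1, 1.1, 0.8]
grip_width: 0.0251
```

```bash
python3 -m pendant '[[20,[0,1,0],[0,0,0]],[20,[0,1,0],[0,0,0]],[20,[0,1,0],[0,0,0]]]' 35
python3 -m pendant '[[20,[0,1,0],[0,0,0]],[20,[0,1,0],[0,0,0]],[20,[0,1,0],[0,0,0]]]' 35
python3 -m pendant '[[20,[0,1,0],[0,0,0]],[20,[0,1,0],[0,0,0]],[20,[0,1,0],[0,0,0]]]' 35
```

```text
time_s: 19.25
tool_pos: [0.558, -0.1581, 0.0629]
tool_rot: [-56.4, 90.0, -148.9]
force: [-4.3, -0.7, -0.5]
grip_width: 0.0252
time_s: 19.5
tool_pos: [0.5591, -0.1581, 0.0629]
tool_rot: [-49.5, 90.0, -142.1]
force: [-4.5, -0.8, -0.1]
grip_width: 0.0249
time_s: 19.75
tool_pos: [0.5593, -0.1581, 0.0626]
tool_rot: [-83.9, 89.9, -176.4]
force: [-5.4, 0.2, -0.0]
grip_width: 0.0251
```

```bash
python3 -m pendant '[[20,[0,1,0],[0,0,0]],[20,[0,1,0],[0,0,0]],[20,[0,1,0],[0,0,0]]]' 40
python3 - <<'E'
from h import *
for i in range(3):
    c=cam('wrist'); p,r,o=tool(); print(p,o['force'].round(1))
cv2.imwrite('pics/w14.png',c['image'])
P=cloud(c); L=r.inv().apply((P-p).reshape(-1,3)).reshape(P.shape)
m=(L[...,1]>.005)&(L[...,1]<.1)&(abs(L[...,2])<.03)&(L[...,0]<.03)&(L[...,0]>-.02)
for k in np.arange(.014,.05,.002):
  w=L[m&(abs(L[...,1]-k)<.001)]
  if len(w): print(round(k,3),len(w),np.percentile(w[:,0],[1,50,99]).round(4),np.percentile(w[:,2],[1,99]).round(4))
s=cam('scene');u,v=map(int,proj(s,[.56,-.16,.05])); cv2.imwrite('pics/s14.png',cv2.resize(s['image'][v-50:v+50,u-65:u+65],(780,600),interpolation=cv2.INTER_CUBIC))
E
```

```text
time_s: 20.0
tool_pos: [0.5594, -0.1581, 0.0623]
tool_rot: [-87.5, 89.8, 180.0]
force: [-7.9, 1.3, 1.3]
grip_width: 0.025
[ 0.55939369 -0.15816157  0.06233448] [-7.9  0.6  0.3]
[ 0.55939048 -0.15818814  0.06234998] [-7.6  0.2  1. ]
[ 0.55939839 -0.15814895  0.06235306] [-7.2  0.5  1.2]
0.014 305 [0.0108 0.0121 0.0134] [-0.0117  0.0138]
0.016 289 [0.0105 0.012  0.0133] [-0.0117  0.0137]
0.018 292 [0.0105 0.0119 0.0133] [-0.0117  0.0137]
0.02 312 [0.0105 0.0119 0.0134] [-0.012   0.0137]
0.022 308 [0.0105 0.012  0.0135] [-0.0119  0.0136]
0.024 302 [0.0105 0.0119 0.0131] [-0.0119  0.0135]
0.026 312 [0.0105 0.0118 0.0132] [-0.0119  0.0135]
0.028 118 [0.0106 0.0117 0.013 ] [-0.0118  0.0131]
0.03 118 [0.0009 0.002  0.0033] [-0.0202  0.0223]
0.032 631 [0.0004 0.0017 0.0031] [-0.022   0.0228]
0.034 653 [0.0003 0.0016 0.0032] [-0.0219  0.0226]
0.036 497 [-0.0012  0.0012  0.0027] [-0.0279  0.0288]
0.038 890 [-0.0022 -0.001   0.0005] [-0.0293  0.0293]
0.04 857 [-0.0026 -0.0009  0.0004] [-0.0292  0.0294]
0.042 813 [-0.0035 -0.002  -0.0004] [-0.0295  0.0294]
0.044 837 [-0.0045 -0.0031 -0.0018] [-0.0292  0.0294]
0.046 830 [-0.0063 -0.0046 -0.0029] [-0.0293  0.0294]
0.048 901 [-0.0075 -0.006  -0.0044] [-0.0295  0.0294]
```

View pics/w14.png

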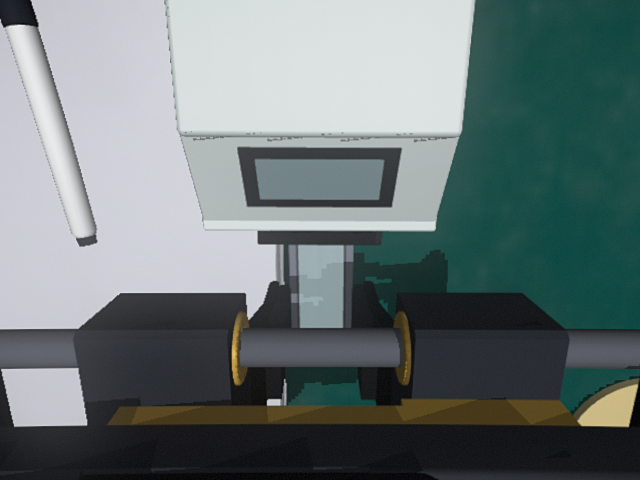

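View pics/s14.png

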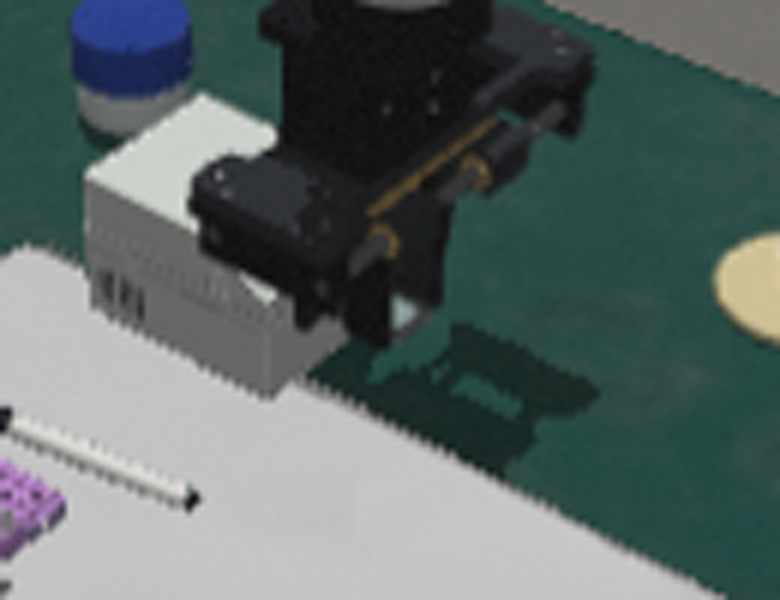

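```bash
python3 -m pendant '[[20,[0,0,0],[0,0,0]],[20,[0,0,0],[0,0,0]],[20,[0,0,0],[0,0,0]],[20,[0,0,0],[0,0,0]],[20,[0,0,0],[0,0,0]],[20,[0,0,0],[0,0,0]]]' 40
python3 - <<'E'
from h import *
c=cam('wrist'); p,r,o=tool(); print(p,r.as_matrix().round(3).tolist(),o['force'].round(1),o['grip_width'])
P=cloud(c); L=r.inv().apply((P-p).reshape(-1,3)).reshape(P.shape)
m=(L[...,1]>.012)&(L[...,1]<.027)&(abs(L[...,2]-.001)<.01)&(L[...,0]<.016)&(L[...,0]>.008)
Q=P[m]; A=np.c_[Q[:,:2]-Q[:,:2].mean(0),np.ones(len(Q))]; k=np.linalg.lstsq(A,Q[:,2],rcond=None)[0]; print(len(Q),'tilt deg',np.degrees(np.arctan(k[:2])),'z top',k[2])
E
```

```text
time_s: 20.7
tool_pos: [0.5594, -0.1582, 0.0624]
tool_rot: [-86.9, 89.8, -179.4]
force: [-7.6, -0.6, 0.6]
grip_width: 0.0249
[ 0.55939354 -0.1581567   0.06234689] [[-0.004, 0.999, -0.044], [-0.0, -0.044, -0.999], [-1.0, -0.004, 0.0]] [-7.4  0.2  0.7] 0.024809008469916266
1761 tilt deg [ 0.62354318 -0.12719393] z top 0.05039471158680267
```

Level within 0.7° and pressed rigidly home (the push rose from 4.5 to 7.5 N with no further travel), and the reading is steady. Handing in.

```bash
python3 -c "
from cell import env
print(env.sign_off())"
```

```text
the job is handed in; nothing more can be done
None
```

The carrier's label end is fully home in the reader slot, label up and level. The gripper is still holding the plain end and pushing. I handed the job in at about 20.8 s, with no verdict reported.

**What I did:**
- I picked the notched plate out of the rack slot at y = +40 mm and left the red look-alike alone.
- I tipped it onto the free bench with the label up, then re-gripped it by the long edges at the plain end. A picture then showed the white label field on top and the notch at the right front.
- I lined it up with the slot and pushed it in.

**Last checks:**
- **Fully home:** it slid in without contact to about 24 mm, and the spring push then rose from about 2 N to 4.5 N. The tool stopped at x = 0.5594, where I had expected 0.5596 for 32 mm, well past the 26 mm block of a wrong-way insertion. Further commanded pushing raised the force to about 7.5 N with no more travel.
- **Held level:** the tilt was about 0.6°. The finger opening held at 25 mm with the grip set to 40 N, and I saw no sign of slip.
- **Bystanders:** the two blank plates stayed in the rack, and the marker and dish looked undisturbed.

**Uncertain or disagreeing:** the stop joint itself can't be read, so "fully home" rests on force, travel and the wrist depth image. That image suggested about 34 mm of depth against the nominal 32 mm, which is within the cameras' roughly 2 mm accuracy.

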